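# Raise the counter price by one euro twenty on a thumbwheel price display

### The arm

A 7-joint arm with a two-finger parallel gripper is mounted at the origin on the work surface. World frame = base frame: x ahead of the robot, y to its left, z up, the work surface at z = 0. Lengths are in m, angles in degrees, forces in N, time in s.
With the tool pointing down it reaches from about 0.425 to 0.875 m from the base axis. Payload 4.7 kg.
Tool frame: the origin (TCP) lies on the centre line of the jaws, within the pads' length; the fingertips stand 22 mm ahead of it and the grasp point (between the pads) lies 3 mm ahead of it; z points along the fingers, y is the line along which they close (so a half turn about z gives the same grasp; the last joint's range is limited). The gripper opens to 85 mm and grips with 20 to 120 N. Pads are 22 mm wide; open, the fingers measure 114 mm over their backs; the gripper's body (76 mm by 85 mm) begins 54 mm behind the grasp point. The pads swing forward as they close: fully open they stand 13 mm farther back than shut.
Start: joints at [-76.312, 18.392, -4.016, 83.108, 1.295, 78.541, -3.26], TCP at [0.145, 0.634, 0.253] pointing down, gripper open.
Joint ranges: [-163.93, 163.93], [-17.29, 119.83], [-79.2, 71.16], [3.27, 140.29], [-89.18, 269.18], [5.43, 117.66], [-154.24, 154.24]. Speed limits (degrees/s): [147.25, 147.25, 180, 180, 180, 180, 180].

### API

Orientations are given as [roll, pitch, yaw] about the fixed x, y, z axes, in that order (R = Rz(yaw) Ry(pitch) Rx(roll)).
In Python, from workcell import manip gives the robot as it stands. The module is installed in compiled form; this text tells all that it offers.
- The arm moves only by the shell command python3 -m handwheel 'ROWS' [FORCE]. ROWS is JSON, a list of rows, each a list of 7 numbers: the turn, a rotation vector about the tool's x, y, z in degrees, then the shift along the tool's x, y, z in m, then the closure in counts, from 0 (fully open) to 255 (shut). A call has exactly 5 rows; each row shifts and turns the commanded pose from where the row before left it, along the tool's axes as they then stand; what a row does not reach is not made up. A row lasts 1/8 s, in which the tool goes at most 62.5 mm and 10.7 degrees, less where a joint would pass 70% of its speed; a pose out of reach is approached as far as the arm can. A call with a gripper value outside its range is refused whole. The fingers move at their own pace and stop on an object; FORCE is the grip in N (left out, the last holds). Time passes only in rows, so rows that do not move let the fingers close, or fill a call up. It gives the time, the measured TCP pose, the force, the opening and the grip force at its end, in the units of the state.
- manip.sense(): the state, without advancing time (a new reading comes with each control period).
- manip.snapshot(name): name is "scene" or "top"; returns a dict with "image" (400x640x3 uint8, blue, green, red), "z_map" (400x640 float32, m along the optical axis (not along the pixel's ray), 0 where there is no reading), "fovy" (degrees; the focal length in pixels is half the picture's height over the tangent of half this angle, whatever the lens; pixels are square), "cx", "cy" (the principal point, pixels), "view" (4x4, takes a point from world to camera coordinates). Camera axes: x right, y up, looking along -z (the intrinsics and any distortion apply to the point x, -y, -z); pixel columns grow to the right and rows downward; lengths in m; the calibration is good to about 2 mm. A picture is of the moment at which its call begins.
- manip.hand_in(): hands the job in; it is judged then, once.
The state is a dict: "t": time; "joints": joint angles; "qd": joint speeds; "tau": joint torques, N m; "position": TCP position; "tcp_rot": TCP orientation; "wrist_force": force on the tool from outside, world axes, zero at the start; "torque": the same for the moment, N m; "opening": opening from 0.0 (shut) to 1.0 (fully open); "grip_force": force on a finger pad.
Only numpy, scipy, OpenCV 4.12 (cv2) and the standard library are available. Lean on these libraries where they do the work, as an engineer would, in place of code of your own. Each camera call takes 0.05 s, during which the arm holds its last target. There are 200 camera calls.

### The job

The dry sausages go up by one euro twenty. On the price display, flick the black euro wheel forward by exactly one click and the middle, red ten-cent wheel forward by exactly two clicks: with a fingertip, lightly push the ribs at the top of each wheel towards the customer's side (the display's front, away from you). Leave the third wheel on its zero, lift nothing, and do not shove the display or disturb the goods around it.

Things in the scene. Friction and masses are not known exactly. Their poses are not given: they have to be found in the camera images.
- price_display: Counter price display: white housing, dark ends, 110 mm deep (x), 172 wide (y), deck 86 mm high, about 2 kg, loose on rubber feet. Origin: centre of its underside. +x is its front (paper label), to the customer, away from the robot. Three thumbwheels stand up through 30 mm wide slots in the deck, on one axle along y, 58 mm high: black euro at y -50 mm, red ten-cent at 0, red cent at +50 mm.
- euro_top (a point): Fixed to the display, axes as its: top centre of the black euro wheel's drum, straight above the axle, 92.5 mm above the counter. Each wheel is a drum of radius 34.5 mm, 26 mm wide, with ten digit faces and, between them, ten ribs: straight bars across the full width, 3.6 mm thick, reaching 42 mm from the axle, 36 degrees apart.
- ten_cent_top (a point): The same point of the middle, red ten-cent wheel. A wheel at rest always sits in a click: one digit face lies level on top between orange marks on the deck, one rib leans 18 degrees to the front of it and one 18 degrees to the back (rib tips 13 mm before and behind the axle, 98 mm above the counter); the other ribs are below the deck's height.
- cent_top (a point): The same point of the red cent wheel. Its ribs rest in the same places.
- euro_wheel (a joint): Turn of the black euro wheel, rad; grows as its top goes towards the display's +x (forward, digit rises). Digit d is on top at d x 0.6283; starts in digit 3 or 4. A rib needs 4 to 7 N. One click: the back rib of the two is pushed over the top until it leans 18 degrees to the front. Some 8 degrees past the top it snaps on by itself; a second click follows only if pushed beyond 36 degrees.
- ten_cent_wheel (a joint): Turn of the middle, red ten-cent wheel, as the euro wheel's, same clicks and stiffness; starts at rest in digit 1, 2, 3 or 4.
- cent_wheel (a joint): Turn of the red cent wheel, the same way; starts at rest in digit 0 and must stay there.
- euro_rib (a point): Tip of one rib of the euro wheel (the one in front of digit 0), 42 mm from the axle, mid-width. It turns with the wheel, 26 mm from one click to the next.
- ten_cent_rib (a point): Tip of the same rib of the ten-cent wheel.
- mustard_jar: Amber glass jar with a yellow cap, 68 mm diameter, 85 mm high, loose, on one side of the display. Origin: centre of its underside. Leave alone.
- pate_tin: Low tin with a green label, 80 mm diameter, 50 mm high, loose, on the display's other side. Origin: centre of its underside. Leave alone.
- wine_bottle: Green wine bottle, 74 mm diameter, 300 mm high, loose, on the robot's right. Origin: centre of its underside. Leave alone.

How it is judged:
By the outcome, as a careful person would: the job done as asked, in the order asked, and still so for the second after the job is handed in, with the robot touching nothing.
It also fails if it takes over 42 s, if anything falls off the work surface, if the arm or the gripper's body presses on something with over 40 N, if the wrist force passes 120 N, or if a joint passes its speed limit or range.

## Working session

There is one attempt and no reset: what is moved stays moved. The work goes in short steps, Python scripts to look and compute and a shell command to move; the robot and the scene stay as the last step left them, time stands still between calls to the robot, and variables do not carry over. Pictures are saved under pics/ and viewed, at most 10 in all, crops included, and the job is handed in when it is done.

```bash
mkdir -p pics; python3 - <<'E'
from workcell import manip
import cv2,numpy as np
s=manip.sense();print({k:np.round(v,3).tolist() for k,v in s.items()})
for n in("scene","top"):
    d=manip.snapshot(n);cv2.imwrite(f"pics/{n}0.png",d["image"]);np.savez(f"{n}0.npz",**d)
    print(n,[ (k,d[k]) for k in d if k not in("image","z_map")])
E
```

```text
{'t': 0.0, 'joints': [-76.312, 18.441, -4.015, 83.177, 1.293, 78.541, -3.26], 'qd': [-0.028, -0.045, -0.003, -0.001, -0.016, 0.141, 0.075], 'tau': [-0.0, -49.36, -0.382, -31.434, 0.013, 0.011, -0.0], 'position': [0.145, 0.633, 0.252], 'tcp_rot': [-179.887, 0.004, 167.121], 'wrist_force': [0.057, 0.166, 0.053], 'torque': [0.028, 0.034, -0.001], 'grip_force': 0.0, 'opening': 1.001}
scene [('fovy', 53.811311150628015), ('cx', 319.7371425653541), ('cy', 195.66409803818337), ('view', array([[-0.15030544,  0.98845451, -0.01913018,  0.14864737],
       [-0.6718271 , -0.08792471,  0.735471  ,  0.29110023],
       [ 0.72529761,  0.12339747,  0.67728608, -1.40986385],
       [ 0.        ,  0.        ,  0.        ,  1.        ]]))]
top [('fovy', 45.933951270817616), ('cx', 321.82572855213675), ('cy', 195.81855712470343), ('view', array([[ 0.01751047, -0.99984044,  0.00353253, -0.06829104],
       [ 0.99651652,  0.01774016,  0.08148691, -0.56409952],
       [-0.08153657,  0.00209335,  0.99666815, -1.17153198],
       [ 0.        ,  0.        ,  0.        ,  1.        ]]))]
```

View pics/scene0.png

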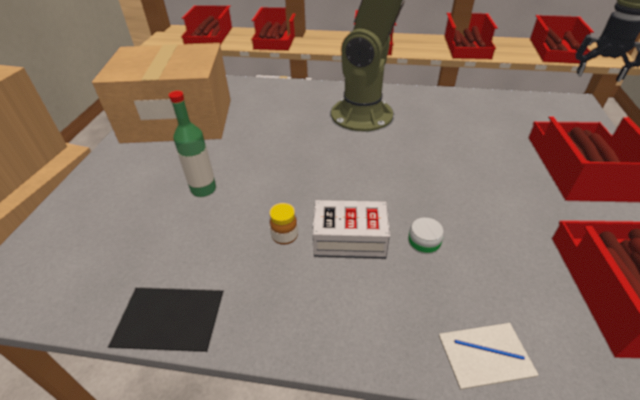

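View pics/top0.png

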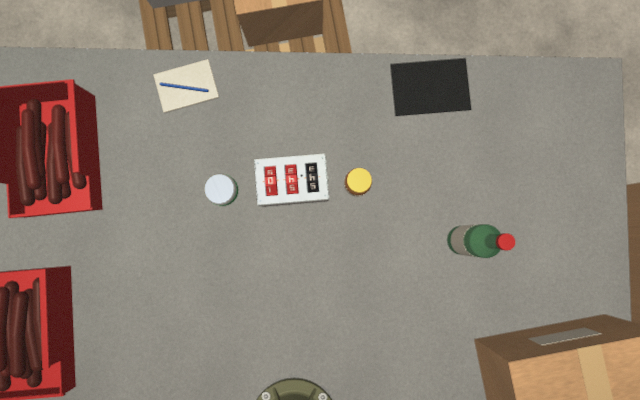

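The top view shows the display centred near (291,180). The black wheel is at (313,177), the ten-cent wheel at (291,179) and the cent wheel at (270,180). The jar (359,181) and tin (221,189) stand either side, and the bottle is far off at (480,240).

```bash
cat > h.py <<'E'
import numpy as np,cv2
def cam(d):
    return 200/np.tan(np.radians(float(d["fovy"])/2)),float(d["cx"]),float(d["cy"]),d["view"]
def ray(d,u,v):
    f,cx,cy,V=cam(d);R=V[:3,:3];c=-R.T@V[:3,3]
    return c,R.T@np.array([(u-cx)/f,-(v-cy)/f,-1.])
def onz(d,u,v,z):
    c,r=ray(d,u,v);return c+r*(z-c[2])/r[2]
def tri(d1,p1,d2,p2):
    c1,r1=ray(d1,*p1);c2,r2=ray(d2,*p2)
    s=np.linalg.lstsq(np.c_[r1,-r2],c2-c1,rcond=None)[0]
    a,b=c1+s[0]*r1,c2+s[1]*r2;return (a+b)/2,np.linalg.norm(a-b)
def blobs(m,amin):
    n,l,s,c=cv2.connectedComponentsWithStats(m.astype(np.uint8))
    return [(c[i],s[i],l==i) for i in range(1,n) if s[i][4]>=amin]
def dep(d,u,v):
    c,r=ray(d,u,v);return c+r*d["z_map"][int(round(v)),int(round(u))]
E
python3 - <<'E'
from h import *
np.set_printoptions(precision=4,suppress=True)
D={n:dict(np.load(n+"0.npz")) for n in("scene","top")}
roi={"top":(245,140,340,215),"scene":(300,190,400,265)}
for n,d in D.items():
    x0,y0,x1,y1=roi[n];im=d["image"][y0:y1,x0:x1].astype(int);b,g,r=im[...,0],im[...,1],im[...,2]
    print(n)
    for name,m in(("red",(r>110)&(g<90)),("dark",(r<70)&(g<70)&(b<70)),("white",(r>175)&(g>175)&(b>175))):
        for c,s,l in blobs(m,25):
            rc=cv2.minAreaRect(np.argwhere(l)[:,::-1].astype(np.float32))
            print(name,c+[x0,y0],s,"rect",np.array(rc[0])+[x0,y0],rc[1],rc[2],dep(d,*(c+[x0,y0])))
            if n=="top" and name=="white" and s[4]>300:
                bx=cv2.boxPoints(rc)+[x0,y0]; print([onz(d,*p,.086) for p in bx])
    big=cv2.resize(d["image"][y0:y1,x0:x1],None,fx=6 if n=="top" else 6,fy=6,interpolation=cv2.INTER_CUBIC)
    cv2.imwrite(f"pics/{n}_c.png",big)
E
```

```text
scene
red [350.3554 216.5537] [ 46  19  10  19 121] rect [350.5 218. ] (18.0, 9.0) 90.0 [0.612  0.0151 0.1005]
red [371.7016 216.9758] [ 67  19  11  20 124] rect [372.  218.5] (19.0, 10.0) 90.0 [0.6    0.0632 0.0934]
dark [328.8421 215.2895] [24 18 10 19 76] rect [328.5 217. ] (18.0, 9.0) 90.0 [ 0.6074 -0.0349  0.0932]
white [350.4179 218.2633] [  14   11   75   35 1462] rect [351.2271 217.6885] (74.36811828613281, 33.599761962890625) 1.3971812725067139 [0.615  0.0156 0.098 ]
top
red [291.5023 178.693 ] [ 40  25  13  29 215] rect [291.3347 178.9332] (28.15006446838379, 10.885223388671875) 85.42607879638672 [0.5993 0.015  0.0929]
red [270.9306 181.4398] [ 20  27  13  29 216] rect [270.5971 180.7618] (28.147615432739258, 10.73751163482666) 85.60128784179688 [0.5916 0.0638 0.0946]
dark [311.867  177.1436] [ 61  23  13  29 188] rect [311.8138 177.2655] (28.069374084472656, 10.380685806274414) 85.2363510131836 [ 0.6039 -0.0336  0.0924]
white [290.758  178.7179] [   9   14   75   51 2120] rect [290.7655 178.6862] (45.50893020629883, 71.50215911865234) 85.2363510131836 [0.5991 0.0167 0.0933]
[array([0.6463, 0.1088, 0.086 ]), array([ 0.6639, -0.0628,  0.086 ]), array([ 0.5542, -0.0738,  0.086 ]), array([0.5369, 0.0965, 0.086 ])]
```

View pics/top_c.png

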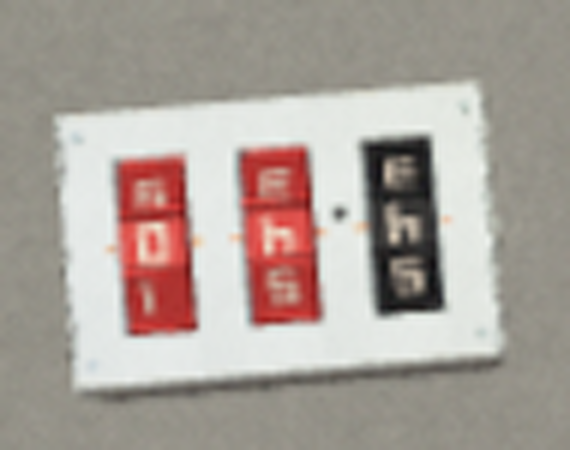

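View pics/scene_c.png

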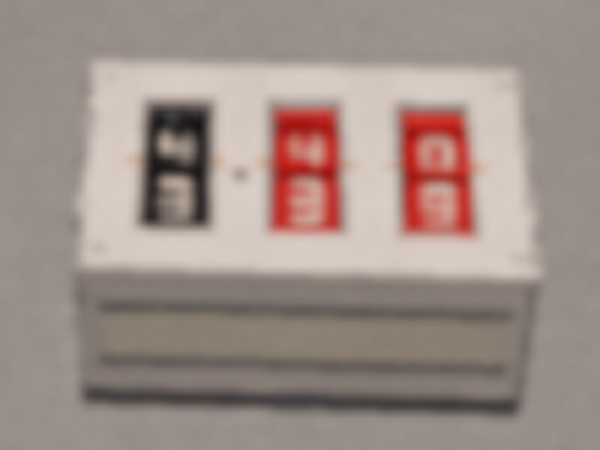

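The crops show digit 4 on top of both the euro and ten-cent wheels, 0 on the cent wheel, and the display yawed about +6°. I'll cross-check the deck against the scene view and work out the first rows. The plan is to open the jaws along the display's x and push with the rear finger.

```bash
cat >> h.py <<'E'
YAW=6.1
def Rz(a):
    a=np.radians(a);return np.array([[np.cos(a),-np.sin(a),0],[np.sin(a),np.cos(a),0],[0,0,1]])
def plan(pos,yaw,way,turn):   # way: list of (target xyz, rows); tool down; shift in axes before / after the turn: use the mean
    p=np.array(pos,float)
    for T,n in way:
        st=(np.array(T)-p)/n
        for i in range(n):
            t=turn if abs(turn) and (yaw-96.1)>=turn-1e-6 else max(0,min(turn,yaw-96.1))
            y=yaw-t; R=Rz(y)@np.diag([1,-1,-1.]); print(np.round([0,0,t],1).tolist(),np.round(R.T@st,4).tolist()); yaw=y
        p=np.array(T)
E
python3 - <<'E'
from h import *
np.set_printoptions(precision=4,suppress=True)
T=dict(np.load("top0.npz"));S=dict(np.load("scene0.npz"))
sc=[(315.3,200.3),(386.7,201.7),(390,235.3),(313,235)]
tp=[(245+495/6,140+358/6),(245+75/6,140+388/6),(245+55/6,140+115/6),(245+477/6,140+85/6)]
P=[]
for a,b in zip(sc,tp):
    x,e=tri(S,a,T,b);P.append(x);print(x,e,onz(S,*a,.086),onz(T,*b,.086))
P=np.array(P);print("centre",P.mean(0))
for n,a in(("jar",(359,181)),("tin",(221,189)),):print(n,onz(T,*a,.06))
print("axle marks",[onz(T,245+u/6,140+v/6,.086) for u,v in((110,247),(198,240),(236,238),(322,231),(361,226),(447,219))])
plan([.145,.633,.252],167.1,[([.45,.50,.22],6),([.623,-.03,.20],9)],10)
E
```

```text
[ 0.5515 -0.0739  0.0838] 0.0038766064662113533 [ 0.5541 -0.0754  0.086 ] [ 0.5511 -0.0719  0.086 ]
[0.5361 0.0959 0.0855] 0.0008784447851293948 [0.5365 0.0963 0.086 ] [0.5361 0.0953 0.086 ]
[0.6456 0.1062 0.0878] 4.627276810461168e-05 [0.644  0.1064 0.086 ] [0.6459 0.1065 0.086 ]
[ 0.6619 -0.0632  0.0816] 0.0005046317035590714 [ 0.6658 -0.0626  0.086 ] [ 0.6611 -0.0629  0.086 ]
centre [0.5988 0.0163 0.0847]
jar [ 0.6004 -0.149   0.06  ]
tin [0.5746 0.1895 0.06  ]
axle marks [array([0.5929, 0.083 , 0.086 ]), array([0.5963, 0.0478, 0.086 ]), array([0.5974, 0.0326, 0.086 ]), array([ 0.6009, -0.0018,  0.086 ]), array([ 0.6032, -0.0174,  0.086 ]), array([ 0.6066, -0.0518,  0.086 ])]
[0, 0, 10] [-0.0555, -0.0006, 0.0053]
[0, 0, 10] [-0.0547, 0.009, 0.0053]
[0, 0, 10] [-0.0523, 0.0184, 0.0053]
[0, 0, 10] [-0.0483, 0.0272, 0.0053]
[0, 0, 10] [-0.0429, 0.0352, 0.0053]
[0, 0, 10] [-0.0361, 0.0421, 0.0053]
[0, 0, 10] [-0.0608, 0.0118, 0.0022]
[0.0, 0.0, 1.0] [-0.0606, 0.0129, 0.0022]
[0, 0, 0] [-0.0606, 0.0129, 0.0022]
[0, 0, 0] [-0.0606, 0.0129, 0.0022]
[0, 0, 0] [-0.0606, 0.0129, 0.0022]
[0, 0, 0] [-0.0606, 0.0129, 0.0022]
[0, 0, 0] [-0.0606, 0.0129, 0.0022]
[0, 0, 0] [-0.0606, 0.0129, 0.0022]
[0, 0, 0] [-0.0606, 0.0129, 0.0022]
```

```bash
python3 -m handwheel '[[0,0,10,-0.0555,-0.0006,0.005,0],[0,0,10,-0.0547,0.009,0.005,0],[0,0,10,-0.0523,0.0184,0.005,0],[0,0,10,-0.0483,0.0272,0.005,0],[0,0,10,-0.0429,0.0352,0.005,0]]'; python3 -m handwheel '[[0,0,10,-0.0361,0.0421,0.005,0],[0,0,10,-0.0608,0.0118,0.002,0],[0,0,1,-0.0606,0.0129,0.002,0],[0,0,0,-0.0606,0.0129,0.002,0],[0,0,0,-0.0606,0.0129,0.002,0]]'
```

```text
t: 0.72
position: [0.416, 0.5682, 0.2277]
tcp_rot: [-180.0, 0.0, 116.8]
wrist_force: [0.6, 0.7, -0.2]
opening: 1.002
grip_force: 0.0
t: 1.35
position: [0.5568, 0.3229, 0.2148]
tcp_rot: [-180.0, 0.0, 96.1]
wrist_force: [0.6, -0.8, 0.5]
opening: 0.992
grip_force: 0.0
```

```bash
python3 -m handwheel '[[0,0,0,-0.06,0.005,0.005,0],[0,0,0,-0.06,0.005,0.005,0],[0,0,0,-0.06,0.006,0.005,0],[0,0,0,-0.06,0.006,0.005,0],[0,0,0,-0.06,0.006,0.005,0]]'; python3 -m handwheel '[[0,0,0,-0.03,0,0.01,0],[0,0,0,-0.02,0,0.01,0],[0,0,0,0,0,0,0],[0,0,0,0,0,0,0],[0,0,0,0,0,0,0]]'
python3 - <<'E'
from workcell import manip
from h import *
s=manip.sense();print(s["position"],s["tcp_rot"])
d=manip.snapshot("scene");np.savez("s1.npz",**d)
cv2.imwrite("pics/s1.png",cv2.resize(d["image"][120:260,270:430],None,fx=5,fy=4.28 and 5,interpolation=cv2.INTER_CUBIC)[:600])
E
```

```text
t: 1.98
position: [0.6163, 0.028, 0.1899]
tcp_rot: [-180.0, -0.0, 96.1]
wrist_force: [1.1, -1.1, -0.4]
opening: 1.005
grip_force: 0.0
t: 2.6
position: [0.622, -0.018, 0.1707]
tcp_rot: [180.0, -0.0, 96.3]
wrist_force: [-0.4, 0.7, -0.5]
opening: 1.001
grip_force: 0.0
[ 0.62196618 -0.01804867  0.17071412] [ 1.79961447e+02 -4.59801592e-02  9.62655250e+01]
```

View pics/s1.png

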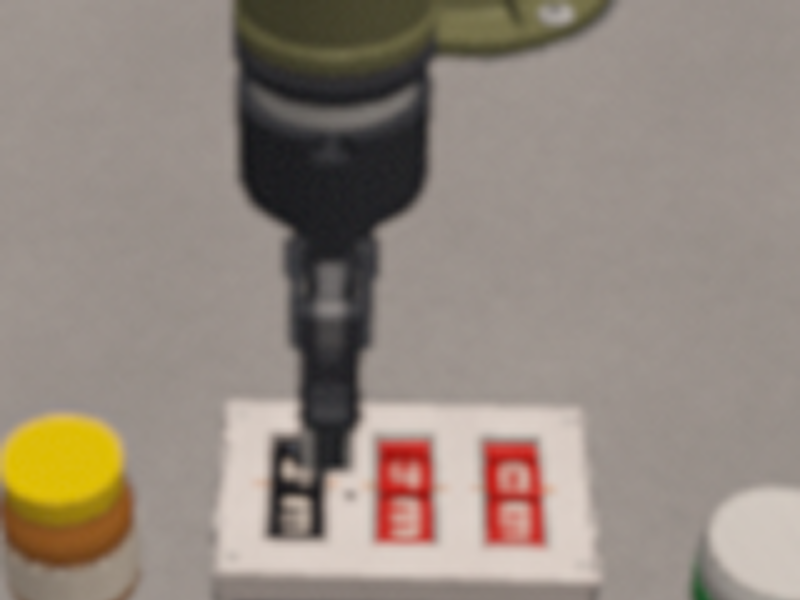

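The front finger's tip ends at about crop (330,467), or pixel (336,213). I'll take the tip's height from the depth there.

```bash
python3 - <<'E'
from h import *
np.set_printoptions(precision=4,suppress=True)
d=dict(np.load("s1.npz"))
for v in range(196,219,1):print(v,dep(d,336,v),d["image"][v,336])
for u in range(328,344):print(u,dep(d,u,207))
E
```

```text
196 [ 0.6919 -0.0093  0.2343] [44 41 43]
197 [ 0.6759 -0.0111  0.2167] [52 49 49]
198 [ 0.6787 -0.0108  0.2167] [53 50 50]
199 [ 0.6855 -0.01    0.2204] [56 53 54]
200 [ 0.6876 -0.0097  0.2197] [59 55 56]
201 [ 0.6898 -0.0094  0.2191] [61 59 59]
202 [ 0.6932 -0.009   0.2197] [66 64 65]
203 [ 0.6938 -0.0089  0.2176] [62 60 59]
204 [ 0.6939 -0.0089  0.215 ] [50 47 47]
205 [ 0.6967 -0.0086  0.2151] [38 36 36]
206 [ 0.6761 -0.0109  0.1923] [39 37 36]
207 [ 0.6777 -0.0106  0.1911] [39 37 37]
208 [ 0.678  -0.0106  0.1886] [40 37 36]
209 [ 0.6779 -0.0106  0.1857] [38 36 36]
210 [ 0.6788 -0.0104  0.1837] [38 36 37]
211 [ 0.6759 -0.0107  0.178 ] [37 34 35]
212 [ 0.6762 -0.0107  0.1754] [41 39 37]
213 [ 0.6767 -0.0106  0.173 ] [68 70 75]
214 [ 0.6694 -0.0114  0.1627] [126 133 145]
215 [ 0.5992 -0.0192  0.088 ] [161 173 193]
216 [ 0.6017 -0.0189  0.0873] [162 178 205]
217 [ 0.6031 -0.0187  0.0854] [167 181 203]
218 [ 0.6084 -0.0181  0.0876] [179 189 204]
328 [ 0.5539 -0.0443  0.067 ]
329 [ 0.5533 -0.0419  0.0668]
330 [ 0.672  -0.0235  0.1839]
331 [ 0.6701 -0.0217  0.1823]
332 [ 0.6771 -0.0188  0.1894]
333 [ 0.679  -0.0165  0.1916]
334 [ 0.6792 -0.0145  0.192 ]
335 [ 0.6771 -0.0127  0.1902]
336 [ 0.6777 -0.0106  0.1911]
337 [1.2405 0.0526 0.7436]
338 [ 0.6766 -0.0067  0.1905]
339 [ 0.6697 -0.0054  0.184 ]
340 [ 0.6699 -0.0034  0.1844]
341 [ 0.5695 -0.0108  0.0864]
342 [ 0.5727 -0.0082  0.0898]
343 [ 0.5707 -0.0059  0.0882]
```

Tip height and finger thickness match the text: the open tips stand 9 mm ahead of the TCP and the rear pad 42.5 mm behind it. I'll align on the euro wheel and descend to a tip height of about 95 mm.

```bash
python3 -m handwheel '[[0,0,0,-0.013,0,0.03,0],[0,0,0,0,0,0.03,0],[0,0,0,0,0,0.006,0],[0,0,0,0,0,0,0],[0,0,0,0,0,0,0]]'
```

```text
t: 3.28
position: [0.6241, -0.0326, 0.1059]
tcp_rot: [179.9, -0.0, 96.2]
wrist_force: [0.3, -0.6, -0.7]
opening: 1.002
grip_force: 0.0
```

```bash
python3 -m handwheel '[[0,0,0,0,0,0.0015,0],[0,0,0,0,0.004,0,0],[0,0,0,0,0.004,0,0],[0,0,0,0,0.004,0,0],[0,0,0,0,0,0,0]]'; python3 -m handwheel '[[0,0,0,0,0.002,0,0],[0,0,0,0,0.002,0,0],[0,0,0,0,0.002,0,0],[0,0,0,0,0,0,0],[0,0,0,0,0,0,0]]'
```

```text
t: 3.9
position: [0.6344, -0.0318, 0.1027]
tcp_rot: [-179.9, -0.0, 96.1]
wrist_force: [-3.7, 0.4, 3.7]
opening: 0.997
grip_force: 1.8
t: 4.53
position: [0.6413, -0.0312, 0.1028]
tcp_rot: [180.0, 0.0, 96.1]
wrist_force: [-1.9, -0.7, 2.8]
opening: 1.001
grip_force: 1.2
```

```bash
python3 -m handwheel '[[0,0,0,0,0.002,0,0],[0,0,0,0,0.002,0,0],[0,0,0,0,0.002,0,0],[0,0,0,0,0,0,0],[0,0,0,0,0,0,0]]'; python3 -m handwheel '[[0,0,0,0,0.002,0,0],[0,0,0,0,0.002,0,0],[0,0,0,0,0.001,0,0],[0,0,0,0,0,0,0],[0,0,0,0,0,0,0]]'
```

```text
t: 5.15
position: [0.6472, -0.03, 0.1028]
tcp_rot: [180.0, -0.0, 96.1]
wrist_force: [0.5, -0.4, -0.6]
opening: 0.999
grip_force: 0.0
t: 5.78
position: [0.6519, -0.0298, 0.1028]
tcp_rot: [180.0, -0.0, 96.1]
wrist_force: [-1.5, -0.5, -0.2]
opening: 0.998
grip_force: 0.0
```

```bash
python3 -m handwheel '[[0,0,0,0,0,-0.015,0],[0,0,0,0,0,-0.03,0],[0,0,0,0.03,-0.014,0,0],[0,0,0,0.0205,-0.014,0,0],[0,0,0,0,0,0,0]]'
python3 - <<'E'
from workcell import manip
from h import *
s=manip.sense();print(s["position"],s["tcp_rot"])
d=manip.snapshot("scene");t=manip.snapshot("top")
a=cv2.resize(d["image"][190:260,300:400],None,fx=5,fy=5,interpolation=cv2.INTER_CUBIC)
b=cv2.resize(t["image"][150:205,250:330],None,fx=3.6,fy=3.6,interpolation=cv2.INTER_CUBIC)
c=np.zeros((350,790,3),np.uint8);c[:,:500]=a;c[:b.shape[0],500:500+b.shape[1]]=b
cv2.imwrite("pics/s2.png",c)
E
```

```text
t: 6.4
position: [0.6185, 0.0197, 0.149]
tcp_rot: [179.9, -0.1, 96.3]
wrist_force: [-0.2, 0.8, -0.1]
opening: 1.0
grip_force: 0.0
[0.61845059 0.01968442 0.14900706] [ 1.79930099e+02 -9.39610749e-02  9.63113636e+01]
```

View pics/s2.png

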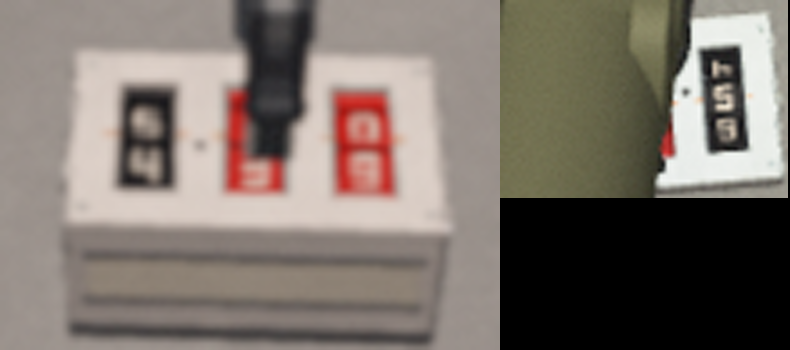

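The euro wheel now shows 5 at (147,120) with 4 in front of it, so that was exactly one click, and the display hasn't moved. The hand is behind the ten-cent wheel, so I'll repeat the same push there.

```bash
python3 -m handwheel '[[0,0,0,0,0,0.025,0],[0,0,0,-0.001,0,0.02,0],[0,0,0,0,0,0.001,0],[0,0,0,0,0.004,0,0],[0,0,0,0,0.002,0,0]]'; python3 -m handwheel '[[0,0,0,0,0.004,0,0],[0,0,0,0,0.003,0,0],[0,0,0,0,0.002,0,0],[0,0,0,0,0.002,0,0],[0,0,0,0,0,0,0]]';  python3 -m handwheel '[[0,0,0,0,0.002,0,0],[0,0,0,0,0.002,0,0],[0,0,0,0,0.002,0,0],[0,0,0,0,0,0,0],[0,0,0,0,0,0,0]]'
```

```text
t: 7.12
position: [0.6259, 0.017, 0.1028]
tcp_rot: [179.9, -0.0, 96.1]
wrist_force: [-0.2, 0.5, -0.6]
opening: 1.0
grip_force: 0.0
t: 7.75
position: [0.6361, 0.0182, 0.1019]
tcp_rot: [180.0, 0.0, 96.1]
wrist_force: [-2.8, -1.2, 2.5]
opening: 1.0
grip_force: 1.4
t: 8.38
position: [0.642, 0.019, 0.1019]
tcp_rot: [180.0, -0.0, 96.1]
wrist_force: [-0.6, 0.2, 1.1]
opening: 1.003
grip_force: 0.0
```

```bash
python3 -m handwheel '[[0,0,0,0,0.002,0,0],[0,0,0,0,0.002,0,0],[0,0,0,0,0.001,0,0],[0,0,0,0,0,0,0],[0,0,0,0,0,0,0]]'; python3 -m handwheel '[[0,0,0,0,0,-0.025,0],[0,0,0,0,0,-0.02,0],[0,0,0,0.025,-0.014,0,0],[0,0,0,0.025,-0.014,0,0],[0,0,0,0,0,0,0]]'
python3 - <<'E'
from workcell import manip
from h import *
s=manip.sense();print(s["position"],s["tcp_rot"])
d=manip.snapshot("scene")
cv2.imwrite("pics/s3.png",cv2.resize(d["image"][190:260,300:400],None,fx=5,fy=5,interpolation=cv2.INTER_CUBIC))
E
```

```text
t: 9.0
position: [0.6466, 0.0194, 0.1018]
tcp_rot: [-180.0, -0.0, 96.1]
wrist_force: [-0.2, 0.1, -0.8]
opening: 1.003
grip_force: 0.0
t: 9.62
position: [0.6127, 0.0692, 0.1474]
tcp_rot: [180.0, -0.1, 96.4]
wrist_force: [1.3, -0.1, -0.6]
opening: 0.998
grip_force: 0.0
[0.61270849 0.06919607 0.14739404] [ 1.79984018e+02 -1.19004990e-01  9.63633730e+01]
```

View pics/s3.png

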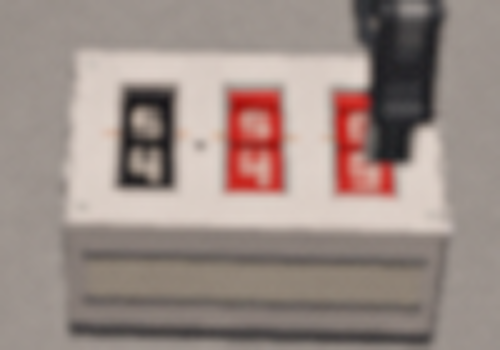

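The ten-cent wheel at (255,125) now shows 5 with 4 in front, so one click is done. The cent wheel is still on 0. I'll go back and push the second click.

```bash
python3 -m handwheel '[[0,0,0,-0.025,0,0,0],[0,0,0,-0.026,0,0.01,0],[0,0,0,0,0,0.02,0],[0,0,0,0,0,0.014,0],[0,0,0,0,0.002,0,0]]'; python3 -m handwheel '[[0,0,0,0,0.004,0,0],[0,0,0,0,0.004,0,0],[0,0,0,0,0.003,0,0],[0,0,0,0,0.002,0,0],[0,0,0,0,0,0,0]]';  python3 -m handwheel '[[0,0,0,0,0.002,0,0],[0,0,0,0,0.002,0,0],[0,0,0,0,0.002,0,0],[0,0,0,0,0,0,0],[0,0,0,0,0,0,0]]'
```

```text
t: 10.3
position: [0.6197, 0.0169, 0.1009]
tcp_rot: [-179.8, -0.0, 96.2]
wrist_force: [0.3, 0.2, 0.3]
opening: 1.0
grip_force: 0.0
t: 10.92
position: [0.6337, 0.0171, 0.103]
tcp_rot: [-180.0, -0.0, 96.1]
wrist_force: [-4.6, 0.7, 3.4]
opening: 1.0
grip_force: 2.0
t: 11.55
position: [0.6403, 0.0178, 0.1028]
tcp_rot: [179.9, 0.0, 96.1]
wrist_force: [0.3, -0.3, 0.6]
opening: 0.998
grip_force: 0.0
```

```bash
python3 -m handwheel '[[0,0,0,0,0.002,0,0],[0,0,0,0,0.002,0,0],[0,0,0,0,0.002,0,0],[0,0,0,0,0,0,0],[0,0,0,0,0,0,0]]'; python3 -m handwheel '[[0,0,0,0,0,-0.03,0],[0,0,0,0,0,-0.06,0],[0,0,0,0.06,-0.014,-0.05,0],[0,0,0,0.06,-0.014,0,0],[0,0,0,0.06,0,0,0]]'; python3 -m handwheel '[[0,0,0,0.06,0,0,0],[0,0,0,0.06,0,0,0],[0,0,0,0.03,0,0,0],[0,0,0,0,0,0,0],[0,0,0,0,0,0,0]]'
python3 - <<'E'
from workcell import manip
from h import *
d=manip.snapshot("scene");t=manip.snapshot("top")
a=cv2.resize(d["image"][190:260,300:400],None,fx=4,fy=4,interpolation=cv2.INTER_CUBIC)
b=cv2.resize(t["image"][145:215,250:340],None,fx=4,fy=4,interpolation=cv2.INTER_CUBIC)
cv2.imwrite("pics/s4.png",np.hstack([a,b]))
d0=np.load("top0.npz")["image"]
for n,im in(("0",d0),("1",t["image"])):
    x=im[140:215,245:340].astype(int); 
    for c,s,l in blobs(x.min(2)>175,300):
        rc=cv2.minAreaRect(np.argwhere(l)[:,::-1].astype(np.float32));print(n,rc)
E
```

```text
t: 12.18
position: [0.6458, 0.0183, 0.1028]
tcp_rot: [180.0, -0.0, 96.1]
wrist_force: [-0.3, -0.3, -0.6]
opening: 1.001
grip_force: 0.0
t: 12.8
position: [0.6025, 0.1833, 0.2336]
tcp_rot: [179.9, -0.1, 96.1]
wrist_force: [0.2, 0.0, -0.3]
opening: 0.999
grip_force: 0.0
t: 13.42
position: [0.5875, 0.3295, 0.2322]
tcp_rot: [180.0, 0.1, 96.0]
wrist_force: [-0.5, -0.8, -0.9]
opening: 1.002
grip_force: 0.0
0 ((45.76551818847656, 38.68621063232422), (45.50893020629883, 71.50215911865234), 85.2363510131836)
1 ((45.9310302734375, 38.67241668701172), (45.84110641479492, 72.16653442382812), 85.2363510131836)
```

View pics/s4.png

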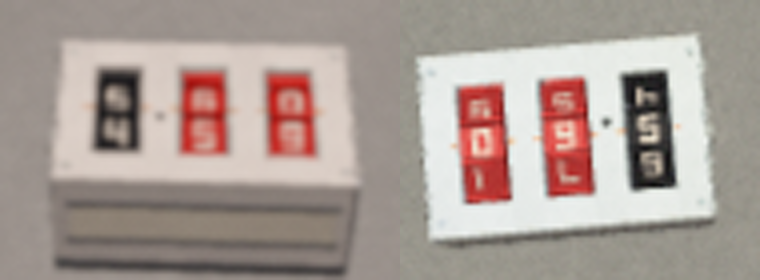

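The display now reads 5.60: euro at (118,100) is 5, ten-cent at (203,100) is 6 (upside down in the top view at (566,137)), and cent is 0. The housing has not moved, so I'm handing in.

```bash
python3 -c "
from workcell import manip
print(manip.hand_in())"
```

```text
the job is handed in; nothing more can be done
None
```

Handed in: the euro wheel went forward one click (4 to 5) and the ten-cent wheel two clicks (4 to 6), with the cent wheel still on 0 and the display unmoved.

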